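# Pop the blue filter glass up on the cam ejector and hold it there

## Task

Set the microscope filter cell with the blue glass into the round nest on top of the cam ejector, spigot down and glass side up, fully seated, and let go of it. Then swing the ejector's lever by its red grip up to the top of the cam's lift, so that the plunger raises the blue glass as high as it will go out of its cell (past that point it sinks again), and finish still gripping it and holding it there, because the lever springs back when released. Keep the fingers off the blue glass and leave the amber filter cell, the brown dropper bottle and the forceps where they are.

Things in the scene. Friction and masses are not known exactly. Their poses are not given: they have to be found in the camera images.
- ejector: Cam ejector fixed to the table: dark base plate 112 x 108 x 8 mm, two cheeks, an 88 x 92 mm top plate 84 to 92 mm high, on it a steel nest ring, 76 mm across, top 96.5 mm high. Origin: centre of its underside; z up; own -x is the front, towards the robot; the lever is on its own +y (left) side. Stands at another place and yaw each time.
- nest (a point): Centre of the mouth of the round pocket, level with the nest ring's top, 96.5 mm above the table. The pocket is 4.5 mm deep and tapers from 53 mm diameter at the mouth to 50 mm at the floor, which has a 32 mm hole for the plunger. The cell's 46 mm spigot goes in it and its shoulder rests on the ring's top: a seated cell has its origin 4 mm below this point.
- shaft (a point): Point on the lever's turning axis level with the middle of the grip: 82 mm to the ejector's own +y of its centre, 44 mm above the table, just beyond the end of the shaft. The axis is horizontal, along the ejector's own y.
- lever_body (a joint): Lever angle, rad. 0: at rest, level, pointing to the front. Grows as the grip swings up and back; 1.571: upright, the cam's highest lift; 2.2: end stop, well past it. A spring always pulls it back to 0, also from beyond the top: about 2 to 3 N at the grip.
- plunger_body (a joint): Lift of the plunger, m, driven by the cam: 0.014 x sin(lever angle), up to 0.2 mm less under load, so about 0.0138 at the top and 0.0112 at the end stop. The plunger is a round pad, 25 mm in diameter, that comes up through the nest; at rest its top is 91.5 mm above the table. It meets a seated cell's glass after 5 mm of lift.
- blue_cell: Knurled round aluminium filter cell with a loose BLUE glass in it, about 70 g. Origin: centre of its underside, z up. The lowest 4 mm are a spigot, 46 mm in diameter; above it the body, 58 mm in diameter, from 4 to 14 mm. A lip at the bottom carries the glass; the top is open (42 mm bore). Lies on the table spigot down, at either of two places; grip across the body and keep it level.
- blue_glass: Blue glass disc, 40 mm in diameter, 5 mm thick, 15 g, loose in the blue cell. Origin: centre of its underside, 4 mm above the cell's origin when down, 13 mm at the top of the lift, where it stands 4 mm proud of the cell's rim.
- amber_cell: The same kind of cell with AMBER glass, at the other of the two places; stays where it is. Origin: centre of its underside.
- iodine_bottle: Brown dropper bottle with an orange teat, 36 mm in diameter, 99 mm tall; bystander. Origin: centre of its underside.
- forceps_a: Steel forceps lying flat, 16 x 133 x 10 mm, long along their own y; bystander. Origin: centre of the underside.
- grip (a point): Centre of the red grip at the lever's end, 100 mm from shaft: a cylinder 18 mm in diameter, 44 mm long, lying parallel to the shaft (along the ejector's own y) and free to revolve on its pin, so it can be held without turning the hand. At rest it is straight in front of the shaft (ejector's own -x), 44 mm above the table, open all round.
Not all that is in view belongs to the job. Leave any turquoise or yellow look-alike of the blue_cell alone.

How it is judged:
By the outcome, as a careful person would: the job done as asked, in the order asked, and still so for the second after the job is handed in, while the arm keeps its last pose, push and grip.
It also fails if it takes over 48 s, if anything falls off the work surface, if the arm or the gripper's body presses on something with over 40 N, if the wrist force passes 120 N, or if a joint passes its speed limit or range.

## Robot

A 6-joint arm with a two-finger parallel gripper is mounted at the origin on the work surface; the furniture and walls round the work are solid. World frame = base frame: x ahead of the robot, y to its left, z up, the work surface at z = 0. Lengths are in m, angles in rad, forces in N, time in s.
With the tool pointing down it reaches from about 0.4 to 0.825 m from the base axis. Payload 7 kg.
Tool frame: the origin (TCP) lies at the very end of the fingers, on their centre line; the grasp point (between the pads) lies 19 mm behind it; y points along the fingers, z is the direction in which the jaws open and shut, and the axes are right-handed (so a half turn about y gives the same grasp; the last joint's range is limited). The gripper opens to 88 mm and grips with 3 to 60 N. Pads are 19 mm wide; open, the fingers measure 130 mm over their backs; the gripper's body (78 mm by 193 mm) begins 47 mm behind the grasp point.
Start: joints at [1.633, 0.359, 0.012, 0, -1.224, -0.288], TCP at [0.151, 0.658, 0.195] pointing down, gripper open.
Joint ranges: [-3.07, 3.07], [-1.43, 2.12], [-1.02, 1.25], [-3.03, 1.67], [-3.05, -0], [-3.03, 3.03]. Speed limits (rad/s): [2.39, 2.39, 3.01, 3.14, 3.14, 3.14].

## Interface

Orientations are given as [roll, pitch, yaw] about the fixed x, y, z axes, in that order (R = Rz(yaw) Ry(pitch) Rx(roll)).
In Python, from station import get_state, grab_frame, job_done, regions_of gives the robot as it stands.
- The arm moves only by the tool drive_tool, never from a script. Its argument "rows" is a list of rows, each a list of 3 entries, a list of its own where there are three numbers: the shift along the world's x, y, z as a fraction of full scale, then the turn about the world's z as a fraction of full scale, then the opening, from 0 (shut) to 1 (fully open). A call has 1 to 12 rows; each row is the pose to reach, as a shift and turn from the pose commanded when the call began; what a row does not reach only later rows make up. Full scale, the value 1, is 30 cm for a shift and 90 degrees for a turn. A row lasts 1/10 s, in which the tool goes at most 50 mm and 8.59 degrees, less where a joint would pass 70% of its speed; a pose out of reach is approached as far as the arm can. A call with a number of a shift or a turn outside -1 to 1 is refused whole. A call with a gripper value outside its range is refused whole. The fingers move at their own pace and stop on an object; "newtons" is the grip in N (left out, the last holds). Time passes only in rows, so rows that repeat a pose let the fingers close. It gives the time, the measured TCP pose, the force and the opening at its end, in the units of the state.
- get_state(): the state, without advancing time (a new reading comes with each control period).
- grab_frame(name): name is "side" or "top" or "wrist"; returns a dict with "img" (480x640x3 uint8, blue, green, red), "fx", "fy", "cx", "cy" (pixels), "T" (4x4, takes a point from camera to world coordinates); the wrist camera has in their place "hand_eye" (4x4, takes a point from camera to tool coordinates, whose origin is the TCP and whose axes are the tool frame's). Camera axes: x right, y down, z forward; pixel columns grow to the right and rows downward; lengths in m; the calibration is good to about 2 mm. A picture is of the moment at which its call begins: read the wrist's pose just before it. There is no depth.
- job_done(): hands the job in, once; it reports no verdict.
Trained networks look in a picture, given as the dict that the camera call returned (one of the last four; its "shot" number tells which), for a name from the list of things; names that differ only in an ending like _2 or _b are one class to them, and where a whole thing is asked for, a point or a joint stands for the part that bears it (a point fixed in the world has none). Each returns a list of dicts, best first, with "confidence" (0 to 1); they miss things now and then, are a little off and sometimes report something else, mostly with a low value. They report only what shows in the picture. A call takes as long as a camera call. They do not tell look-alikes from the thing itself.
- regions_of(picture, thing): "pixels" (480x640 bool, what is visible of it) and "box" ([left, top, right, bottom] in pixels, round what is visible of it).
The state is a dict: "t": time; "q": joint angles; "qd": joint speeds; "joint_efforts": joint torques, N m; "eef_pos": TCP position; "ee_rot": TCP orientation; "force": force on the tool from outside, world axes, zero at the start; "moment": the same for the moment, N m; "width": finger opening in m.
Only numpy, scipy, OpenCV 4.12 (cv2) and the standard library are available. Lean on these libraries where they do the work, as an engineer would, in place of code of your own. Each camera call takes 0.05 s, during which the arm holds its last target. There are 200 camera calls.

## Working session

There is one attempt and no reset: what is moved stays moved. The work goes in short steps, Python scripts to look and compute and a tool call to move; the robot and the scene stay as the last step left them, time stands still between calls to the robot, and variables do not carry over. Pictures are saved under pics/ and viewed, about 8 in all and at most 12, crops included, and the job is handed in when it is done.

Besides the shell and the picture viewer there is one more tool, called as name(argument=value, ...) on one line, values as JSON. drive_tool: Moves the arm, as the interface text tells. Its arguments: {"type":"object","properties":{"rows":{"type":"array"},"newtons":{"type":"number"}},"required":["rows"]}

```bash
mkdir -p pics; cat > h.py <<'E'
import numpy as np, cv2
from station import *
def ray(f,uv,z,T=None):
    T=f["T"] if T is None else T
    d=T[:3,:3]@np.array([(uv[0]-f["cx"])/f["fx"],(uv[1]-f["cy"])/f["fy"],1.]); o=T[:3,3]
    return o+d*(z-o[2])/d[2]
def proj(f,p,T=None):
    T=f["T"] if T is None else T
    c=np.linalg.inv(T)@np.append(p,1); return np.array([f["fx"]*c[0]/c[2]+f["cx"],f["fy"]*c[1]/c[2]+f["cy"]])
def cen(m):
    ys,xs=np.nonzero(m); return xs.mean(),ys.mean()
E
python3 - <<'E'
from h import *
s=get_state(); print({k:np.round(v,3).tolist() for k,v in s.items()})
ft=grab_frame("top"); cv2.imwrite("pics/top.png",ft["img"])
print(ft["T"].round(3).tolist(),ft["fx"],ft["cx"],ft["cy"])
for n,z in [("blue_cell",.014),("amber_cell",.014),("blue_glass",.009),("nest",.0965),("grip",.044),("iodine_bottle",.05),("forceps_a",.01),("ejector",.09)]:
    for r in regions_of(ft,n)[:3]:
        print(n,round(r["confidence"],2),np.round(r["box"]),np.round(cen(r["pixels"]),1),ray(ft,cen(r["pixels"]),z).round(4))
fs=grab_frame("side"); cv2.imwrite("pics/side.png",fs["img"])
E
```

```text
{'t': 0.0, 'q': [1.633, 0.359, 0.011, -0.0, -1.224, -0.288], 'qd': [0.0, 0.001, 0.002, 0.0, -0.0, 0.001], 'joint_efforts': [0.0, -58.271, 29.305, 6.997, 0.007, -0.0], 'eef_pos': [0.151, 0.657, 0.194], 'ee_rot': [-1.569, 0.0, 2.916], 'force': [-0.209, 0.557, -0.486], 'moment': [-0.051, 0.013, 0.005], 'width': 0.088}
[[-0.021, -0.993, 0.12, 0.385], [-1.0, 0.023, 0.012, -0.242], [-0.015, -0.119, -0.993, 1.024], [0.0, 0.0, 0.0, 1.0]] 559.8096781566326 315.7959934693288 241.1181745414485
blue_cell 0.87 [209. 179. 240. 210.] [225.1 193.5] [ 0.5991 -0.065   0.014 ]
blue_cell 0.59 [273. 177. 305. 209.] [285.6 191.9] [ 0.5994 -0.1766  0.014 ]
blue_cell 0.58 [256. 245. 281. 282.] [268.7 262.1] [ 0.4708 -0.1441  0.014 ]
amber_cell 0.67 [186. 264. 219. 295.] [201.1 278.7] [ 0.4433 -0.0213  0.014 ]
blue_glass 0.82 [213. 183. 235. 206.] [225.5 193.8] [ 0.5997 -0.0648  0.009 ]
nest 0.75 [333. 224. 410. 329.] [371.  260.8] [ 0.462  -0.3221  0.0965]
grip 0.74 [334. 250. 390. 328.] [348.8 295.8] [ 0.4061 -0.286   0.044 ]
grip 0.3 [331. 221. 409. 328.] [371.  260.6] [ 0.4669 -0.3266  0.044 ]
iodine_bottle 0.69 [432. 243. 460. 265.] [445.8 251.9] [ 0.4787 -0.4568  0.05  ]
iodine_bottle 0.35 [332. 219. 410. 330.] [370.9 261. ] [ 0.4656 -0.3259  0.05  ]
forceps_a 0.72 [232. 317. 288. 333.] [275.4 330. ] [ 0.3487 -0.1543  0.01  ]
ejector 0.93 [332. 220. 409. 329.] [371.5 260.4] [ 0.4632 -0.3235  0.09  ]
```

View pics/top.png

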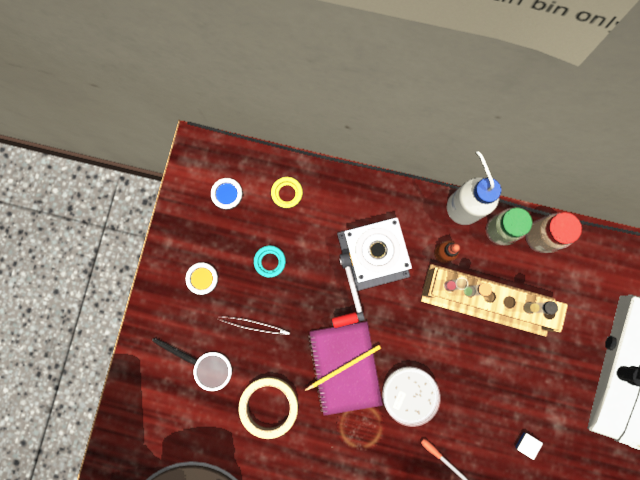

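View pics/side.png

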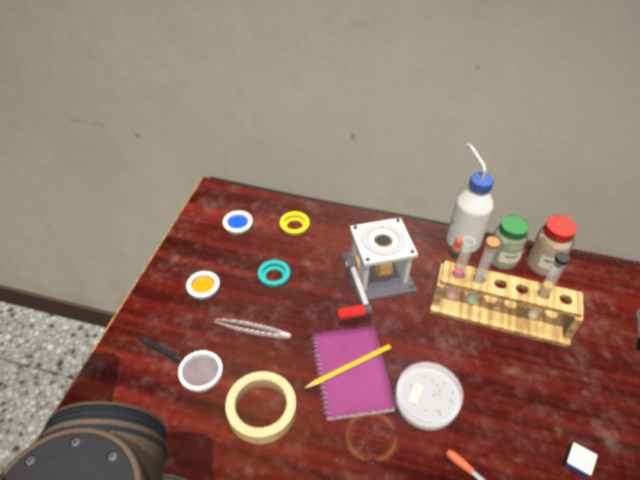

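The top picture shows the blue cell at (226,193), amber at (201,278), with the turquoise (270,262) and yellow (287,192) look-alikes. The nest is at (378,250) and the red grip at (346,320). The side view agrees.

```bash
cat >> h.py <<'E'
def hsvmask(img,lo,hi): return cv2.inRange(cv2.cvtColor(img,cv2.COLOR_BGR2HSV),lo,hi)
def near(m,uv,r):
    k=np.zeros_like(m); cv2.circle(k,tuple(int(x) for x in uv),r,255,-1); return m&k
E
python3 - <<'E'
from h import *
f=grab_frame("top"); I=f["img"]
b=near(hsvmask(I,(95,120,80),(125,255,255)),(226,193),18); print("blue",cen(b),ray(f,cen(b),.009).round(4))
r=near(hsvmask(I,(0,190,120),(8,255,255)),(346,320),20); print("red",cen(r),(r>0).sum(),ray(f,cen(r),.050).round(4))
d=near(cv2.inRange(I,(0,0,0),(110,110,110)),(378,250),11); print("hole",cen(d),(d>0).sum(),ray(f,cen(d),.092).round(4))
n=ray(f,cen(d),.092)[:2]; g=ray(f,cen(r),.05)[:2]
v=g-n; yaw=np.arctan2(v[1],v[0])-np.arctan2(.082,-.1); print("dist",np.hypot(*v),np.hypot(.1,.082),"yaw",np.degrees(yaw))
for y in (.2,0,-.1):pass
print("edge",ray(f,(200,125),0).round(3),ray(f,(400,173),0).round(3))
E
```

```text
blue (np.float64(226.08982035928145), np.float64(193.38023952095807)) [ 0.6004 -0.066   0.009 ]
red (np.float64(344.7289719626168), np.float64(318.6355140186916)) 107 [ 0.3671 -0.2776  0.05  ]
hole (np.float64(377.70666666666665), np.float64(249.18)) 150 [ 0.4817 -0.3343  0.092 ]
dist 0.1279015406754936 0.12932130528261768 yaw 13.03741344691684
edge [ 0.735 -0.015  0.   ] [ 0.633 -0.39   0.   ]
```

drive_tool(rows=[[[0.33, -0.5, 0], 0, 1], [[0.67, -1, 0], 0, 1], [[0.67, -1, 0], 0, 1], [[0.67, -1, 0], 0, 1], [[0.67, -1, 0], 0, 1], [[0.67, -1, 0], 0, 1], [[0.67, -1, 0], 0, 1], [[0.67, -1, 0], 0, 1], [[0.67, -1, 0], 0, 1], [[0.67, -1, 0], 0, 1], [[0.67, -1, 0], 0, 1]])

```text
t: 1.65
eef_pos: [0.3518, 0.3588, 0.1951]
ee_rot: [-1.571, 0.0, 2.917]
force: [0.5, -0.4, 0.4]
width: 0.0871
```

drive_tool(rows=[[[0.3, -0.5, 0], 0, 1], [[0.6, -1, 0], 0, 1], [[0.6, -1, 0], 0, 1], [[0.6, -1, 0], 0, 1], [[0.6, -1, 0], 0, 1], [[0.6, -1, 0], 0, 1], [[0.6, -1, 0], 0, 1], [[0.6, -1, 0], 0, 1], [[0.6, -1, 0], 0, 1]])

```text
t: 2.55
eef_pos: [0.5325, 0.0576, 0.1943]
ee_rot: [-1.57, -0.001, 2.914]
force: [-0.6, 0.7, 0.5]
width: 0.0874
```

drive_tool(rows=[[[0.23, -0.42, -0.15], 0, 1], [[0.23, -0.42, -0.15], 0, 1], [[0.23, -0.42, -0.15], 0, 1], [[0.23, -0.42, -0.15], 0, 1], [[0.23, -0.42, -0.15], 0, 1]])

```text
t: 3.05
eef_pos: [0.601, -0.0672, 0.149]
ee_rot: [-1.57, -0.002, 2.916]
force: [-0.5, 0.2, 0.2]
width: 0.0877
```

```bash
cat >> h.py <<'E'
from scipy.spatial.transform import Rotation as Ro
def wrist():
    s=get_state(); f=grab_frame("wrist")
    W=np.eye(4); W[:3,:3]=Ro.from_euler("xyz",s["ee_rot"]).as_matrix(); W[:3,3]=s["eef_pos"]
    f["T"]=W@f["hand_eye"]; return s,f
E
python3 - <<'E'
from h import *
s,f=wrist(); I=f["img"]; cv2.imwrite("pics/w1.png",I)
print(s["t"],s["eef_pos"],s["ee_rot"],s["q"])
b=hsvmask(I,(95,120,80),(125,255,255)); c=max(cv2.findContours(b,0,1)[0],key=cv2.contourArea)
e=cv2.fitEllipse(c); print(e, ray(f,e[0],.009).round(4), ray(f,e[0],.014).round(4))
for r in regions_of(f,"blue_cell")[:2]: print(r["confidence"],r["box"],ray(f,((r["box"][0]+r["box"][2])/2,(r["box"][1]+r["box"][3])/2),.012).round(4))
E
```

```text
3.05 [ 0.60100965 -0.06719703  0.14901456] [-1.57013460e+00 -1.79890908e-03  2.91612538e+00] [ 2.11266840e-01  2.78737092e-01 -2.12271809e-01 -1.82710199e-04
 -1.08169739e+00  1.13414880e+00]
((313.1729736328125, 211.97616577148438), (13.227300643920898, 27.631263732910156), 76.19302368164062) [ 0.6076 -0.0655  0.009 ] [ 0.6086 -0.0657  0.014 ]
0.93 [283.5, 189.0, 343.9, 254.1] [ 0.5991 -0.064   0.012 ]
0.78 [399.9, 161.9, 463.6, 227.6] [ 0.5996 -0.1759  0.012 ]
```

View pics/w1.png

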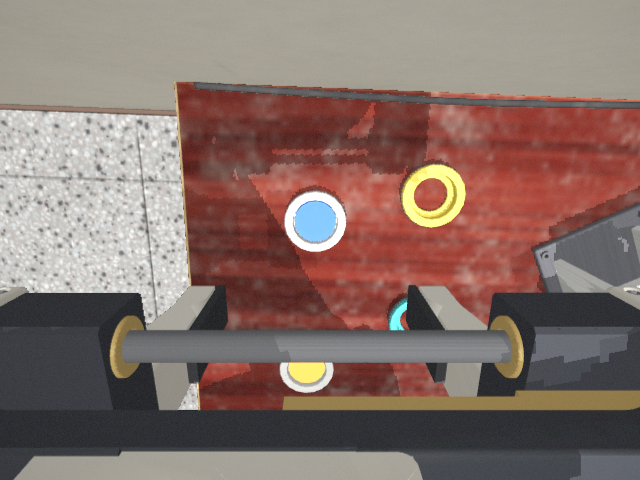

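The wrist picture shows the blue glass at (315,221), in front of the jaws. Both estimates agree at about (0.600, -0.065), so I'm descending and gripping.

drive_tool(rows=[[[-0.003, 0.007, -0.15], 0, 1], [[-0.003, 0.007, -0.3], 0, 1], [[-0.003, 0.007, -0.4], 0, 1], [[-0.003, 0.007, -0.45], 0, 1], [[-0.003, 0.007, -0.473], 0, 1], [[-0.003, 0.007, -0.473], 0, 1], [[-0.003, 0.007, -0.473], 0, 1]])

```text
t: 3.85
eef_pos: [0.6012, -0.0651, 0.0096]
ee_rot: [-1.571, 0.002, 2.917]
force: [0.7, 0.1, 1.2]
width: 0.0872
```

drive_tool(rows=[[[0, 0, 0], 0, 0.5], [[0, 0, 0], 0, 0.5], [[0, 0, 0], 0, 0.5], [[0, 0, 0], 0, 0.5], [[0, 0, 0], 0, 0.5], [[0, 0, 0], 0, 0.5]], newtons=20)

```text
t: 4.45
eef_pos: [0.6002, -0.0661, 0.0082]
ee_rot: [-1.571, -0.0, 2.916]
force: [-0.5, 0.6, -0.2]
width: 0.0465
```

```bash
python3 - <<'E'
from h import *
s,f=wrist(); cv2.imwrite("pics/w2.png",f["img"]); print(s["width"],s["eef_pos"])
E
```

```text
0.04650409527398744 [ 0.6002319  -0.06613904  0.00816236]
```

View pics/w2.png

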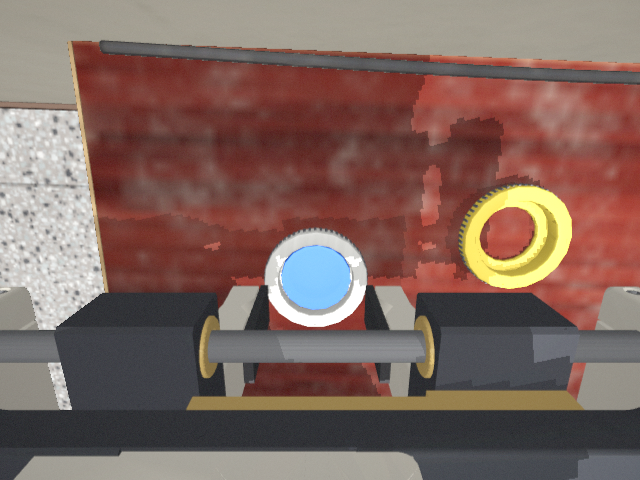

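```bash
python3 - <<'E'
from h import *
s,f=wrist(); print(s["width"],s["t"])
b=hsvmask(f["img"],(95,120,80),(125,255,255)); c=max(cv2.findContours(b,0,1)[0],key=cv2.contourArea)
print("wrist glass",cv2.boundingRect(c)); x,y,w,h=cv2.boundingRect(c); print(ray(f,(x+w/2,y+h/2),.009).round(4))
r=regions_of(f,"blue_cell")[0]; bx=r["box"]; print(bx, ray(f,((bx[0]+bx[2])/2,(bx[1]+bx[3])/2),.012).round(4))
T=f["hand_eye"]; print(T.round(3).tolist())
R=Ro.from_euler("xyz",s["ee_rot"]).as_matrix()
for nm,p in [("tcp",[0,0,0]),("tipL",[0,0,.0233]),("tipR",[0,0,-.0233]),("fL",[0,-.02,.0233])]: print(nm,proj(f,s["eef_pos"]+R@p).round(0))
t=grab_frame("top"); b=near(hsvmask(t["img"],(95,100,60),(125,255,255)),(226,193),30); print("top",(b>0).sum(),cen(b) if b.any() else 0, ray(t,cen(b),.009).round(4) if b.any() else 0)
cv2.imwrite("pics/t2.png",cv2.resize(t["img"][120:280,120:330],None,fx=3.5,fy=3.5))
E
```

```text
0.04550282408182778 4.5
wrist glass (283, 246, 67, 63)
[ 0.5986 -0.0656  0.009 ]
[264.6, 225.8, 365.2, 327.4] [ 0.6005 -0.0651  0.012 ]
[[-0.001, 0.956, 0.293, -0.078], [-0.0, -0.293, 0.956, -0.191], [1.0, 0.001, 0.0, -0.0], [0.0, 0.0, 0.0, 1.0]]
tcp [317. 274.]
tipL [357. 274.]
tipR [276. 274.]
fL [362. 289.]
top 76 (np.float64(223.76315789473685), np.float64(192.46052631578948)) [ 0.6022 -0.0617  0.009 ]
```

View pics/t2.png

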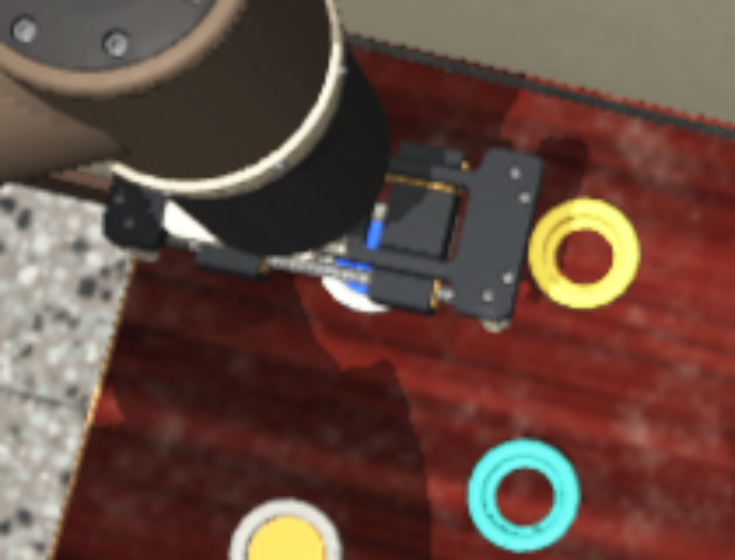

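The fingers stand across the cell's diameter in the pictures (tips about 58 mm apart), while the width reading says 46 mm. I'll test with a small lift.

drive_tool(rows=[[[0, 0, 0], 0, 0.5], [[0, 0, 0], 0, 0.5], [[0, 0, 0.07], 0, 0.5], [[0, 0, 0.13], 0, 0.5], [[0, 0, 0.13], 0, 0.5], [[0, 0, 0.13], 0, 0.5]])

```text
t: 5.25
eef_pos: [0.6004, -0.066, 0.0474]
ee_rot: [-1.571, 0.001, 2.916]
force: [-0.1, 0.6, 0.4]
width: 0.0436
```

```bash
python3 - <<'E'
from h import *
s,f=wrist(); print(s["width"],s["t"],s["eef_pos"],s["force"]); cv2.imwrite("pics/w3.png",f["img"])
E
```

```text
0.0435634643134478 5.25 [ 0.60036003 -0.06595338  0.04742156] [-0.13082607  0.61312867  0.38679643]
```

View pics/w3.png

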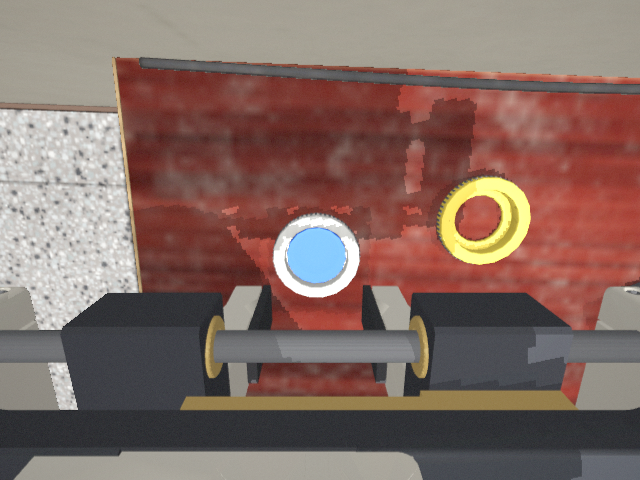

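```bash
python3 - <<'E'
from h import *
s=get_state(); f=grab_frame("side"); I=f["img"].copy(); R=Ro.from_euler("xyz",s["ee_rot"]).as_matrix()
for p,c in [([0,0,0],(0,255,0)),([0,-.036,0],(255,0,255))]:
    for k in(-1,0,1):
        u=proj(f,s["eef_pos"]+R@(np.array(p)+[0,0,k*.0218])); print(u.round(0)); cv2.circle(I,tuple(int(v) for v in u),1,c,-1)
u=proj(f,s["eef_pos"]).astype(int); x0=max(u[0]-80,0); y0=max(u[1]-80,0)
cv2.imwrite("pics/s2.png",cv2.resize(I[y0:y0+120,x0:x0+160],None,fx=5,fy=5,interpolation=cv2.INTER_NEAREST))
E
```

```text
[224. 207.]
[234. 209.]
[245. 211.]
[221. 193.]
[232. 195.]
[244. 197.]
```

View pics/s2.png

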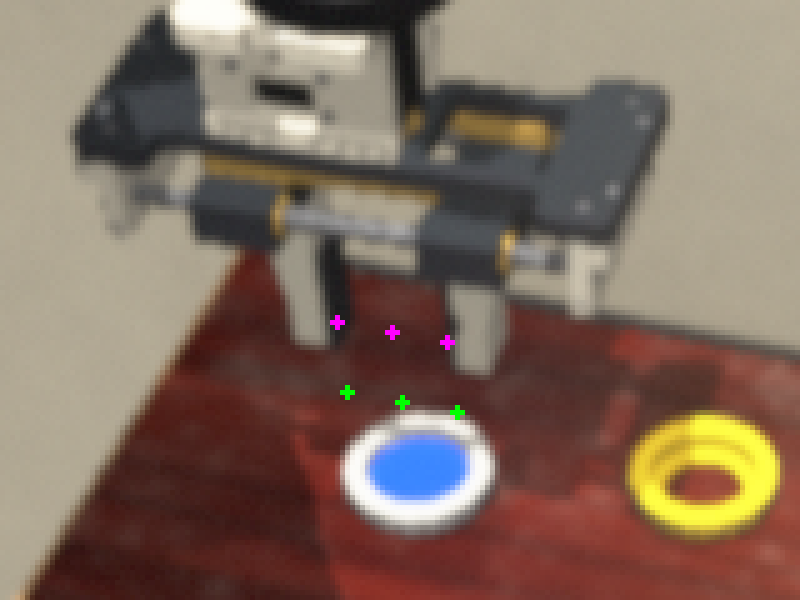

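The side picture shows the finger ends well above the reported TCP, about 30 mm behind it, and the wrist picture gives a similar figure. So the fingers closed above the cell without touching it. I'll open, go down beside the cell and find the table by touch.

drive_tool(rows=[[[0, 0, 0], 0, 1], [[0, 0, 0], 0, 1], [[0, 0, 0], 0, 1], [[0, 0, 0], 0, 1], [[0, 0, -0.1], 0, 1], [[0, 0, -0.2], 0, 1], [[0, 0, -0.2], 0, 1], [[0, 0, -0.2], 0, 1]])

```text
t: 6.15
eef_pos: [0.6001, -0.0662, -0.0128]
ee_rot: [-1.57, -0.001, 2.916]
force: [0.4, -0.1, 0.3]
width: 0.0878
```

drive_tool(rows=[[[0, 0, -0.007], 0, 1], [[0, 0, -0.014], 0, 1], [[0, 0, -0.02], 0, 1], [[0, 0, -0.02], 0, 1]])

```text
t: 6.55
eef_pos: [0.6004, -0.066, -0.0185]
ee_rot: [-1.571, 0.001, 2.916]
force: [-0.5, 0.7, 0.3]
width: 0.0877
```

drive_tool(rows=[[[0, 0, -0.007], 0, 1], [[0, 0, -0.014], 0, 1], [[0, 0, -0.014], 0, 1]])

```text
t: 6.85
eef_pos: [0.5999, -0.0661, -0.0234]
ee_rot: [-1.571, -0.001, 2.916]
force: [0.8, -0.5, 0.6]
width: 0.0877
```

drive_tool(rows=[[[0, 0, -0.007], 0, 1], [[0, 0, -0.007], 0, 1], [[0, 0, -0.007], 0, 1]])

```text
t: 7.15
eef_pos: [0.6002, -0.0661, -0.0253]
ee_rot: [-1.571, -0.0, 2.916]
force: [0.9, 1.0, 0.8]
width: 0.0878
```

drive_tool(rows=[[[0, 0, -0.007], 0, 1], [[0, 0, -0.007], 0, 1], [[0, 0, -0.007], 0, 1]])

```text
t: 7.45
eef_pos: [0.6002, -0.0661, -0.0273]
ee_rot: [-1.571, -0.0, 2.916]
force: [-0.1, -0.5, -0.1]
width: 0.0875
```

drive_tool(rows=[[[0, 0, -0.007], 0, 1], [[0, 0, -0.007], 0, 1], [[0, 0, -0.007], 0, 1]])

```text
t: 7.75
eef_pos: [0.6002, -0.0661, -0.0294]
ee_rot: [-1.571, -0.0, 2.916]
force: [0.5, 0.7, -0.2]
width: 0.0872
```

drive_tool(rows=[[[0, 0, -0.007], 0, 1], [[0, 0, -0.007], 0, 1], [[0, 0, -0.007], 0, 1]])

```text
t: 8.05
eef_pos: [0.6005, -0.066, -0.0311]
ee_rot: [-1.571, 0.001, 2.916]
force: [-1.1, 0.5, 3.2]
width: 0.0876
```

Contact came at a reported z of -0.031, so the true fingertip is 30.5 mm behind the reported TCP. I'll rise 7 mm and grip the body.

drive_tool(rows=[[[0, 0, 0.024], 0, 1], [[0, 0, 0.024], 0, 0.4], [[0, 0, 0.024], 0, 0.4], [[0, 0, 0.024], 0, 0.4], [[0, 0, 0.024], 0, 0.4], [[0, 0, 0.024], 0, 0.4], [[0, 0, 0.024], 0, 0.4]], newtons=20)

```text
t: 8.75
eef_pos: [0.6001, -0.0661, -0.0244]
ee_rot: [-1.571, -0.0, 2.916]
force: [0.0, -0.6, 0.1]
width: 0.0565
```

drive_tool(rows=[[[0, 0, 0.03], 0, 0.4], [[0, 0, 0.1], 0, 0.4], [[0, 0, 0.22], 0, 0.4], [[0, 0, 0.35], 0, 0.4], [[0, 0, 0.5], 0, 0.4], [[0, 0, 0.6], 0, 0.4], [[0, 0, 0.6], 0, 0.4]])

```text
t: 9.45
eef_pos: [0.6032, -0.066, 0.162]
ee_rot: [-1.573, 0.009, 2.916]
force: [-0.0, 0.7, -1.3]
width: 0.0568
```

```bash
python3 - <<'E'
from h import *
s,f=wrist(); print(s["width"],s["eef_pos"],s["force"]); cv2.imwrite("pics/w4.png",f["img"])
z=s["eef_pos"][2]+.0305-.007
x,y,w,h=cv2.boundingRect(max(cv2.findContours(hsvmask(f["img"],(95,120,80),(125,255,255)),0,1)[0],key=cv2.contourArea))
g=ray(f,(x+w/2,y+h/2),z+.009); print("glass",(x,y,w,h),g.round(4),"off",(g-s["eef_pos"]).round(4))
b=regions_of(f,"blue_cell")[0]["box"]; c=ray(f,((b[0]+b[2])/2,(b[1]+b[3])/2),z+.013); print("cell",b,c.round(4),(c-s["eef_pos"]).round(4))
E
```

```text
0.0568108185328151 [ 0.60318895 -0.06598712  0.16199329] [-0.01386311  0.69233066 -1.26741468]
glass (276, 266, 82, 65) [ 0.6033 -0.0662  0.1945] off [ 0.0001 -0.0002  0.0325]
cell [254.8, 245.6, 374.5, 334.0] [ 0.6098 -0.0665  0.1985] [ 0.0066 -0.0005  0.0365]
```

View pics/w4.png

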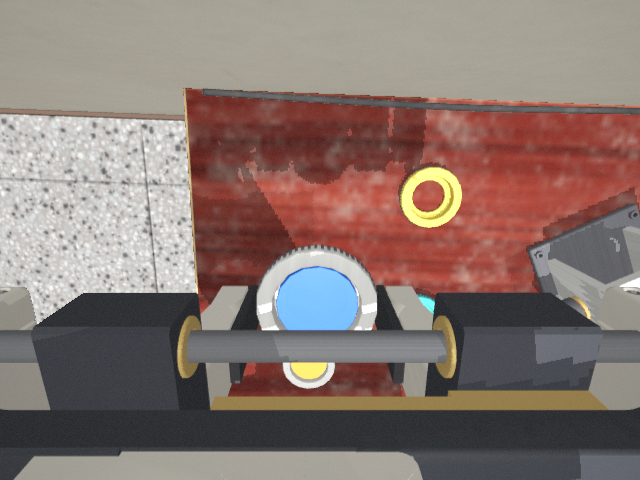

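The cell is held level (width 57 mm, weight felt) with the glass untouched. I'll move to just in front of the nest to look at it from there.

drive_tool(rows=[[[-0.1, -0.14, 0], 0, 0.4], [[-0.2, -0.27, 0], 0, 0.4], [[-0.3, -0.41, 0], 0, 0.4], [[-0.4, -0.55, 0], 0, 0.4], [[-0.5, -0.69, 0], 0, 0.4], [[-0.58, -0.8, 0], 0, 0.4], [[-0.64, -0.88, 0], 0, 0.4], [[-0.64, -0.88, 0], 0, 0.4], [[-0.64, -0.88, 0], 0, 0.4], [[-0.64, -0.88, 0], 0, 0.4]])

```text
t: 10.55
eef_pos: [0.4082, -0.3295, 0.1551]
ee_rot: [-1.571, -0.001, 2.916]
force: [0.5, 0.6, -0.5]
width: 0.0568
```

```bash
python3 - <<'E'
from h import *
s,f=wrist(); print(s["t"],s["width"],s["eef_pos"],s["ee_rot"],s["q"].round(2)); cv2.imwrite("pics/w5.png",f["img"])
for n in ("nest","ejector"):
  r=regions_of(f,n)[:1]
  if r: print(n,r[0]["confidence"],np.round(r[0]["box"]))
print("pred nest",proj(f,[.4817,-.3343,.0965]))
E
```

```text
10.55 0.05678472761179899 [ 0.4081857  -0.32950674  0.15505277] [-1.57111005e+00 -1.26537784e-03  2.91601312e+00] [-0.31  0.14 -0.37 -0.   -1.05  1.65]
nest 0.84 [208.  46. 384. 254.]
ejector 0.83 [210.  46. 386. 255.]
pred nest [299.31219751 140.4302471 ]
```

View pics/w5.png

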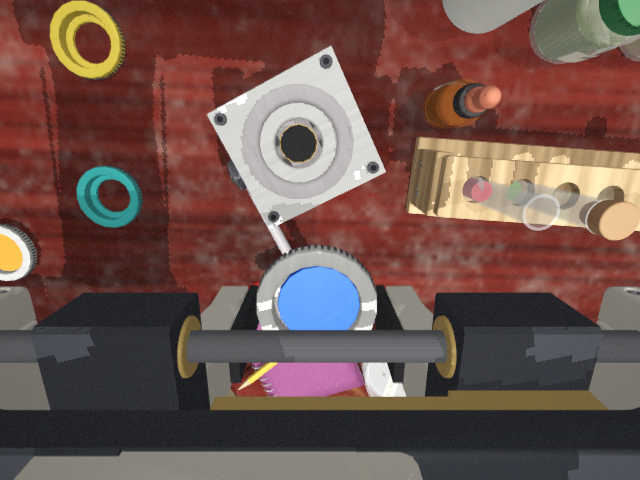

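The wrist picture shows the nest ring centred near (298,141), against (299,140) predicted. The plate screws are at (326,61), (220,119), (274,216) and (373,167).

```bash
python3 - <<'E'
from h import *
s,f=wrist()
P=np.array([ray(f,u,.092)[:2] for u in [(220,119),(326,61),(373,167),(274,216)]]) # left-back, right-back, right-front, left-front
print(P.round(4),"ctr",P.mean(0).round(4))
a=(P[0]-P[3])+(P[1]-P[2]); b=(P[0]-P[1])+(P[3]-P[2])
print("yaw x",np.degrees(np.arctan2(a[1],a[0])),"yaw y",np.degrees(np.arctan2(b[1],b[0]))-90, np.linalg.norm(a)/2,np.linalg.norm(b)/2)
print("ring",ray(f,(298,141),.0965).round(4),"screen top",)
yaw=np.radians(13.)
n=(P.mean(0)+ray(f,(298,141),.0965)[:2]+[.4817,-.3343])/3
for y in (13.,14.):
  R=Ro.from_euler("z",y,degrees=True).as_matrix()[:2,:2]
  print(n,"shaft",n+R@[0,.082],"grip",n+R@[-.1,.082],"grip+8",n+R@[-.1,.09])
E
```

```text
[[ 0.5076 -0.285 ]
 [ 0.5263 -0.3622]
 [ 0.4534 -0.3799]
 [ 0.4349 -0.3034]] ctr [ 0.4805 -0.3326]
yaw x 13.921785407043172 yaw y 13.639781247177723 0.0749966112320696 0.07907542943158108
ring [ 0.4821 -0.3331  0.0965] screen top
[ 0.48145519 -0.33331394] shaft [ 0.4630092  -0.25341559] grip [ 0.3655722 -0.2759107] grip+8 [ 0.36377259 -0.26811574]
[ 0.48145519 -0.33331394] shaft [ 0.4616176  -0.25374969] grip [ 0.36458802 -0.27794188] grip+8 [ 0.36265265 -0.27017951]
```

drive_tool(rows=[[[0.12, -0.006, 0], 0, 0.4], [[0.2, -0.013, 0], 0, 0.4], [[0.246, -0.013, 0], 0, 0.4], [[0.246, -0.013, -0.06], 0, 0.4], [[0.246, -0.013, -0.15], 0, 0.4], [[0.246, -0.013, -0.22], 0, 0.4], [[0.246, -0.013, -0.22], 0, 0.4], [[0.246, -0.013, -0.22], 0, 0.4]])

```text
t: 11.55
eef_pos: [0.4821, -0.3338, 0.0901]
ee_rot: [-1.57, -0.001, 2.916]
force: [0.1, -0.8, -0.6]
width: 0.0565
```

drive_tool(rows=[[[0, 0, -0.02], 0, 0.4], [[0, 0, -0.035], 0, 0.4], [[0, 0, -0.05], 0, 0.4], [[0, 0, -0.05], 0, 0.4], [[0, 0, -0.05], 0, 0.4]])

```text
t: 12.05
eef_pos: [0.482, -0.334, 0.0748]
ee_rot: [-1.571, 0.0, 2.916]
force: [0.0, -0.4, -1.6]
width: 0.0567
```

drive_tool(rows=[[[0, 0, -0.007], 0, 0.4], [[0, 0, -0.012], 0, 0.4], [[0, 0, -0.012], 0, 0.4]])

```text
t: 12.35
eef_pos: [0.4819, -0.3339, 0.0709]
ee_rot: [-1.571, -0.0, 2.916]
force: [-0.6, -0.6, -0.8]
width: 0.0567
```

drive_tool(rows=[[[0, 0, -0.005], 0, 0.4], [[0, 0, -0.008], 0, 0.4], [[0, 0, -0.008], 0, 0.4]])

```text
t: 12.65
eef_pos: [0.4819, -0.3339, 0.0686]
ee_rot: [-1.571, -0.0, 2.916]
force: [-0.7, -0.4, -0.2]
width: 0.0566
```

drive_tool(rows=[[[0, 0, -0.004], 0, 0.4], [[0, 0, -0.004], 0, 0.4], [[0, 0, -0.004], 0, 0.4]])

```text
t: 12.95
eef_pos: [0.4822, -0.3341, 0.068]
ee_rot: [-1.571, 0.0, 2.916]
force: [-2.0, 1.3, 3.8]
width: 0.0565
```

drive_tool(rows=[[[0, 0, -0.004], 0, 0.4], [[0, 0, -0.004], 0, 0.4]])

```text
t: 13.15
eef_pos: [0.4822, -0.3341, 0.0679]
ee_rot: [-1.57, 0.001, 2.916]
force: [-4.5, 3.6, 14.2]
width: 0.057
```

It touched at a reported z of 0.068, the height expected for a seated cell. I'll release and rise.

drive_tool(rows=[[[0, 0, 0.004], 0, 0.8], [[0, 0, 0.004], 0, 0.85], [[0, 0, 0.004], 0, 0.85], [[0, 0, 0.004], 0, 0.85], [[0, 0, 0.06], 0, 0.85], [[0, 0, 0.15], 0, 0.85], [[0, 0, 0.3], 0, 0.85], [[0, 0, 0.35], 0, 0.85]])

```text
t: 13.95
eef_pos: [0.4838, -0.3351, 0.1756]
ee_rot: [-1.569, 0.005, 2.916]
force: [0.1, -0.6, 0.8]
width: 0.0746
```

drive_tool(rows=[[[-0.15, 0.03, 0], 0, 0.5], [[-0.3, 0.07, 0], -0.09, 0.5], [[-0.38, 0.12, 0], -0.18, 0.5], [[-0.38, 0.15, 0], -0.27, 0.5], [[-0.38, 0.18, 0], -0.36, 0.5], [[-0.38, 0.2, 0], -0.45, 0.5], [[-0.38, 0.2, 0], -0.54, 0.5], [[-0.38, 0.2, 0], -0.63, 0.5], [[-0.38, 0.2, 0], -0.7, 0.5], [[-0.38, 0.2, 0], -0.708, 0.5], [[-0.38, 0.2, 0], -0.708, 0.5]])

```text
t: 15.05
eef_pos: [0.368, -0.274, 0.1713]
ee_rot: [-1.571, -0.0, 1.806]
force: [0.4, 0.4, 0.3]
width: 0.0438
```

```bash
python3 - <<'E'
from h import *
s,f=wrist(); print(s["t"],s["width"],s["eef_pos"],np.degrees(s["ee_rot"]),s["q"].round(2)); W=f["img"]
t=grab_frame("side"); b=proj(t,[.4815,-.3333,.1]).astype(int); g=proj(t,[.365,-.277,.044]).astype(int)
c=t["img"][b[1]-45:b[1]+75,b[0]-90:b[0]+70]
cv2.imwrite("pics/m6.png",np.hstack([cv2.resize(W,(400,300)),cv2.resize(c,(400,300))]))
r=hsvmask(W,(0,190,90),(6,255,255)); n,l,st,ce=cv2.connectedComponentsWithStats(r)
for i in range(1,n):
  if st[i,4]>60: print("red",st[i],ce[i].round(1),ray(f,ce[i],.048).round(4))
for n in("blue_cell","grip"):
  for q in regions_of(f,n)[:2]: print(n,q["confidence"],np.round(q["box"]))
print("pred cell top",proj(f,[.4815,-.3333,.1065]),"grip",proj(f,[.365,-.277,.044]))
B=hsvmask(t["img"],(95,120,60),(125,255,255)); B=near(B,b,20); print("side blue",(B>0).sum(),cen(B),ray(t,cen(B),.1015).round(4))
E
```

```text
15.05 0.04378988479058672 [ 0.36799879 -0.27396575  0.17127286] [-8.99944618e+01 -2.92346203e-03  1.03490304e+02] [-0.21  0.01 -0.48 -0.   -1.08  0.44]
red [600 164  19  23 113] [610.2 174.4] [ 0.1285 -0.3767  0.048 ]
red [570 186  17  16  63] [578.8 194.5] [ 0.1473 -0.3541  0.048 ]
red [311 198  20  48 491] [319.1 214.5] [ 0.3662 -0.2829  0.048 ]
blue_cell 0.77 [ 44. 226. 105. 281.]
blue_cell 0.7 [171. 280. 216. 291.]
grip 0.7 [195. 183. 329. 246.]
pred cell top [172.33559244 123.75691237] grip [318.76520965 219.97448842]
side blue 0 (np.float64(nan), np.float64(nan)) [nan nan nan]h.py:11: RuntimeWarning: Mean of empty slice.
  ys,xs=np.nonzero(m); return xs.mean(),ys.mean()
  ret = ret.dtype.type(ret / rcount)
```

View pics/m6.png

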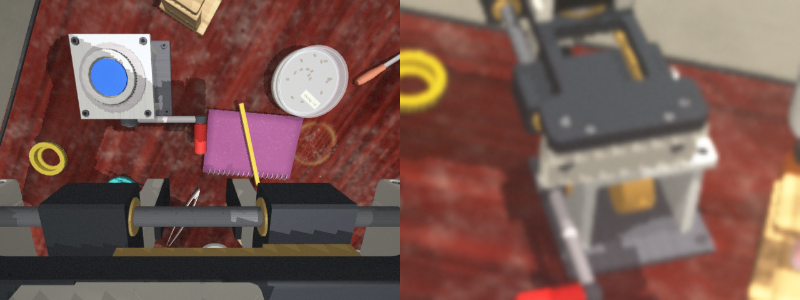

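The blue cell sits level in the nest with its glass clear. The red grip is at full-image pixel (321,222), where the model predicts it. I'll descend over the grip, about 9 mm outward so the gripper body clears the top plate.

drive_tool(rows=[[[-0.023, 0.025, 0], 0, 0.5], [[-0.023, 0.025, -0.1], 0, 0.5], [[-0.023, 0.025, -0.2], 0, 0.5], [[-0.023, 0.025, -0.3], 0, 0.5], [[-0.023, 0.025, -0.35], 0, 0.5], [[-0.023, 0.025, -0.35], 0, 0.5]])

```text
t: 15.85
eef_pos: [0.359, -0.2656, 0.0646]
ee_rot: [-1.567, -0.002, 1.804]
force: [-0.1, -1.0, 0.1]
width: 0.0435
```

drive_tool(rows=[[[0, 0, -0.05], 0, 0.5], [[0, 0, -0.1], 0, 0.5], [[0, 0, -0.15], 0, 0.5], [[0, 0, -0.19], 0, 0.5], [[0, 0, -0.2], 0, 0.5], [[0, 0, -0.2], 0, 0.5]])

```text
t: 16.45
eef_pos: [0.3613, -0.2665, 0.0069]
ee_rot: [-1.571, 0.0, 1.804]
force: [0.2, 0.4, 0.0]
width: 0.0437
```

drive_tool(rows=[[[0, 0, -0.012], 0, 0.5], [[0, 0, -0.012], 0, 0.5], [[0, 0, -0.012], 0, 0.05], [[0, 0, -0.012], 0, 0.05], [[0, 0, -0.012], 0, 0.05], [[0, 0, -0.012], 0, 0.05], [[0, 0, -0.012], 0, 0.05], [[0, 0, -0.012], 0, 0.05]], newtons=25)

```text
t: 17.25
eef_pos: [0.3625, -0.2664, 0.003]
ee_rot: [-1.573, 0.001, 1.804]
force: [3.7, 3.9, -0.3]
width: 0.0169
```

Gripped (width 17 mm). Now swing along the 100 mm arc, first to about 80°.

drive_tool(rows=[[[0.005, 0.001, 0.058], 0, 0.05], [[0.02, 0.005, 0.114], 0, 0.05], [[0.043, 0.01, 0.167], 0, 0.05], [[0.076, 0.018, 0.214], 0, 0.05], [[0.116, 0.028, 0.255], 0, 0.05], [[0.162, 0.039, 0.289], 0, 0.05], [[0.213, 0.052, 0.313], 0, 0.05], [[0.268, 0.065, 0.328], 0, 0.05], [[0.268, 0.065, 0.328], 0, 0.05]], newtons=30)

```text
t: 18.15
eef_pos: [0.4418, -0.2471, 0.1012]
ee_rot: [-1.569, 0.0, 1.804]
force: [-1.8, -1.5, 5.6]
width: 0.0173
```

drive_tool(rows=[[[0.02, 0.005, 0.003], 0, 0.05], [[0.04, 0.01, 0.005], 0, 0.05], [[0.056, 0.013, 0.005], 0, 0.05], [[0.056, 0.013, 0.005], 0, 0.05], [[0.056, 0.013, 0.005], 0, 0.05]])

```text
t: 18.65
eef_pos: [0.4574, -0.2434, 0.1029]
ee_rot: [-1.57, 0.0, 1.804]
force: [-2.8, -1.1, 5.3]
width: 0.017
```

```bash
python3 - <<'E'
from h import *
s,f=wrist(); print(s["t"],s["width"],s["eef_pos"],np.degrees(s["ee_rot"]),s["force"])
d=s["eef_pos"]-[.3625,-.2664,.003]; ex=np.array([.972,.235]); dx=d[:2]@ex; print("along x",dx,"lat",d[:2]@[-.235,.972],"dz",d[2],"theta",np.degrees(np.arctan2(d[2],.1-dx)), "R",np.hypot(.1-dx,d[2]))
t=grab_frame("side"); b=proj(t,[.4815,-.3333,.1]).astype(int)
c=t["img"][b[1]-70:b[1]+50,b[0]-90:b[0]+70]
cv2.imwrite("pics/m7.png",np.hstack([cv2.resize(f["img"],(400,300)),cv2.resize(c,(400,300))]))
E
```

```text
18.65 0.016979347219101524 [ 0.45737628 -0.24338674  0.10287258] [-8.99636294e+01  4.78197330e-03  1.03335861e+02] [-2.81549752 -1.05439557  5.27426235]
along x 0.09762786485270455 lat 7.296367825349785e-05 dz 0.09987258458669089 theta 88.63938854119354 R 0.09990075163472376
```

View pics/m7.png

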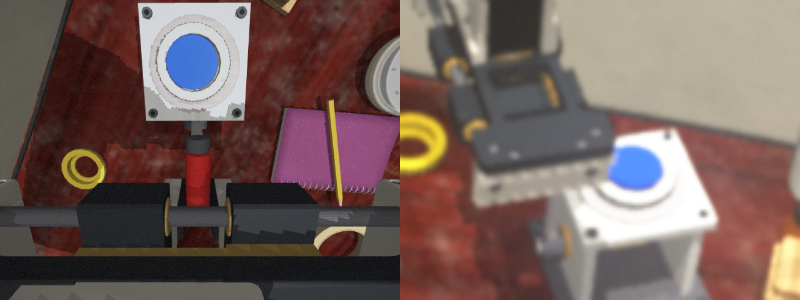

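```bash
python3 - <<'E'
from h import *
s,f=wrist(); I=f["img"]
S=np.array([(147,14),(237,12),(235,113),(149,114)])*1.6
P=np.array([ray(f,u,.092)[:2] for u in S]); n=P.mean(0); print(P.round(4),n.round(4))
a=P[0]-P[1]+P[3]-P[2]; b=P[3]-P[0]+P[2]-P[1]; y1,y2=np.arctan2(a[1],a[0]),np.arctan2(-b[0],b[1]); print(np.degrees([y1,y2]),np.linalg.norm(a)/2,np.linalg.norm(b)/2)
B=hsvmask(I,(95,120,80),(125,255,255)); x,y,w,h=cv2.boundingRect(max(cv2.findContours(B,0,1)[0],key=cv2.contourArea)); g=ray(f,(x+w/2,y+h/2),.1105); print("glass",(x,y,w,h),g.round(4))
for yaw in (13.,13.6,14.5):
  c,k=np.cos(np.radians(yaw)),np.sin(np.radians(yaw)); 
  for m in ([.4815,-.3333],n,g[:2]):
    d=s["eef_pos"][:2]-m; print(yaw,"grip rel nest ej x,y",round(d@[c,k],4),round(d@[-k,c],4))
E
```

```text
[[ 0.5256 -0.3617]
 [ 0.4563 -0.3796]
 [ 0.4356 -0.3026]
 [ 0.5106 -0.2839]] [ 0.482 -0.332]
[14.27224118 12.96790573] 0.07444619607962481 0.07943600670234716
glass (266, 54, 83, 90) [ 0.4819 -0.334   0.1105]
13.0 grip rel nest ej x,y -0.0033 0.093
13.0 grip rel nest ej x,y -0.0041 0.0918
13.0 grip rel nest ej x,y -0.0035 0.0938
13.6 grip rel nest ej x,y -0.0023 0.0931
13.6 grip rel nest ej x,y -0.0032 0.0919
13.6 grip rel nest ej x,y -0.0025 0.0938
14.5 grip rel nest ej x,y -0.0008 0.0931
14.5 grip rel nest ej x,y -0.0017 0.0919
14.5 grip rel nest ej x,y -0.0011 0.0938
```

Both checks put the grip 2–3 mm short of upright, so I'll nudge it that far.

drive_tool(rows=[[[0.008, 0.002, 0.001], 0, 0.05], [[0.008, 0.002, 0.001], 0, 0.05], [[0.008, 0.002, 0.001], 0, 0.05], [[0.008, 0.002, 0.001], 0, 0.05]])

```text
t: 19.2
eef_pos: [0.4604, -0.2426, 0.1029]
ee_rot: [-1.57, -0.0, 1.804]
force: [-3.0, -2.3, 4.2]
width: 0.0171
```

```bash
python3 - <<'E'
from h import *
s,f=wrist(); print(s["t"],s["width"],s["eef_pos"],s["force"],s["qd"].round(3))
d=s["eef_pos"]-[.3625,-.2664,.003]; dx=d[:2]@[.972,.235]; print("theta",np.degrees(np.arctan2(d[2],.1-dx)))
c=regions_of(f,"blue_cell"); print([ (round(r["confidence"],2),np.round(r["box"])) for r in c[:2]])
cv2.imwrite("pics/w8.png",cv2.resize(f["img"][0:300,180:480],(600,600),interpolation=cv2.INTER_CUBIC))
E
```

```text
19.2 0.01714628179484286 [ 0.46038931 -0.24260306  0.10294231] [-2.96940834 -2.32005297  4.1978745 ] [0.    0.004 0.002 0.    0.001 0.001]
theta 90.424624254042
[(0.85, array([101., 236., 170., 305.])), (0.67, array([257.,  36., 374., 165.]))]
```

View pics/w8.png

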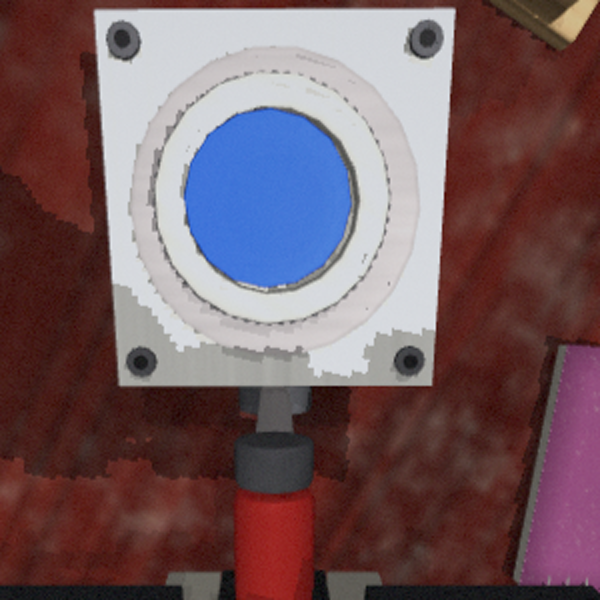

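The close-up shows the cell seated concentric in the nest ring, the glass raised with a gap and shadow at its right edge, and the lever upright with the grip still held. Handing in.

```bash
python3 -c "
from station import *
print(job_done(), get_state()['t'])"
```

```text
the job is handed in; nothing more can be done
the job is handed in; nothing more can be done
```

I seated the blue cell in the nest, spigot down, and let go of it. Then I gripped the red grip, swung the lever to about 90°, and handed the job in while still holding it there. The clock stood at 19.2 s of the 48 s allowed at my last check before handing in.

**Last checks**
- **Cell:** it touched down at the height expected for a seated cell and looked centred on the nest ring in the last picture.
- **Glass:** it showed as raised in the last picture. I judged the lift from the lever angle and that picture, not from a direct height measurement.
- **Lever:** its angle worked out at 90.4° from the arm's motion. A check against the nest position just before the last nudge had it 1 to 4 mm short, and I then moved it about 3 mm. The spring was pushing back with about 3 to 4 N.
- **Grip:** the opening read 17 mm on the 18 mm grip.
- **Bystanders:** nothing I did came near the amber cell, bottle or forceps. I did not measure them again at the end.

**What went wrong or disagreed**
- **Fingertips:** they are about 30 mm short of the reported TCP. Because of this, my first grasp closed in the air above the cell, without touching it. Side and wrist pictures and a light touch on the table gave the true offset, which I used from then on.
- **Detector:** it gave its higher score to a different object in the last frame (0.85, against 0.67 for the cell in the nest). I went by position and colour instead.

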